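# Join a coaster frame and snap its cover on

### The arm

A 7-joint arm with a two-finger parallel gripper is mounted at the origin on the work surface. World frame = base frame: x ahead of the robot, y to its left, z up, the work surface at z = 0. Lengths are in m, angles in rad, forces in N, time in s.
With the tool pointing down it reaches from about 0.4 to 0.85 m from the base axis. Payload 10.4 kg.
Tool frame: the origin (TCP) lies midway between the tips of the shut fingers; the grasp point (between the pads) lies 19 mm behind it (manip.grasp_offset is the distance from the TCP to the grasp point, in m); z points along the fingers, y is the line along which they close (so a half turn about z gives the same grasp; the last joint's range is limited). The gripper opens to 85 mm and grips with 20 to 120 N. Pads are 22 mm wide; open, the fingers measure 114 mm over their backs; the gripper's body (76 mm by 85 mm) begins 54 mm behind the grasp point. The pads swing forward as they close: fully open they stand 13 mm farther back than shut.
Start: joints at [-1.201, 0.332, -0.065, 1.46, 0.022, 1.35, -0.088], TCP at [0.239, 0.577, 0.231] pointing down, gripper open.
Joint ranges: [-2.6, 2.6], [-0.5, 2.12], [-1.47, 1.34], [0.16, 2.42], [-1.27, 4.41], [0.06, 2.06], [-2.6, 2.6]. Speed limits (rad/s): [2.22, 2.22, 2.79, 2.79, 3.14, 3.14, 3.14].

### API

Orientations are given as a unit quaternion [x, y, z, w].
In Python, from workcell import manip gives the robot as it stands.
- The arm moves only by the shell command python3 jog.py 'ROWS' [FORCE]. ROWS is a JSON list of rows, 1 to 20 of them, each of 7 numbers: a rotation vector rx, ry, rz in a scale on which 1.0 is 2 rad, then dx, dy, dz in a scale on which 1.0 is 0.75 m, then the opening from 0.0 (shut) to 1.0 (fully open); each row is the pose to reach, as a shift and turn from the pose commanded when the command began, along the tool's axes at that moment; what a row does not reach only later rows make up. A row lasts 1/8 s, in which the tool goes at most 0.0625 m and 0.188 rad, less where a joint would pass 70% of its speed; a pose out of reach is approached as far as the arm can. The fingers move at their own pace and stop on an object; FORCE is the grip in N (left out, the last holds). Time passes only in rows, so rows that do not move let the fingers close. It prints the time, the measured TCP pose, the force, the opening and the grip force at its end. Shift and turn numbers lie between -1 and 1, and a call with a number outside is refused. Input that does not fit is refused with a message, and nothing moves.
- manip.get_obs(): the state, without advancing time (a new reading comes with each control period).
- manip.camera(name): name is "side" or "top" or "wrist"; returns the picture (420x560x3 uint8, blue, green, red); there is no depth.
- manip.calibration(name): a dict with "fx", "fy", "cx", "cy" (pixels), "k1" (the pictures are not rectified: a ray, as slopes to the right and down, at radius r is drawn at 1 + k1 r^2 times it, then the intrinsics apply), "world_from_camera" (4x4, takes a point from camera to world coordinates); the wrist camera has in their place "tool_from_camera" (4x4, takes a point from camera to tool coordinates, whose origin is the TCP and whose axes are the flange's). Camera axes: x right, y up, looking along -z (the intrinsics and any distortion apply to the point x, -y, -z); pixel columns grow to the right and rows downward; lengths in m; the calibration is good to about 2 mm. A picture is of the moment at which its call begins: read the wrist's pose just before it. calibration takes no time and is no camera call.
- manip.hand_in(): hands the job in; it is judged then, once.
The state is a dict: "clock": time; "joint_pos": joint angles; "joint_velocities": joint speeds; "tau": joint torques, N m; "position": TCP position; "ee_rot": TCP orientation; "ft_force": force on the tool from outside, world axes, zero at the start; "torque": the same for the moment, N m; "grip_width": opening from 0.0 (shut) to 1.0 (fully open); "grasp_force": force on a finger pad.
Only numpy, scipy, OpenCV 4.12 (cv2) and the standard library are available. Lean on these libraries where they do the work, as an engineer would, in place of code of your own. Each camera call takes 0.05 s, during which the arm holds its last target. There are 200 camera calls.

### The job

Press the frame joiner's sprung lever down to its stop and let it come all the way back up; then take the rectangular white cover and press it onto the coaster frame in the joiner until it snaps past the catches. Keep pressing: the program finishes while the robot is still holding the cover down flush on the frame. Leave the round cover and the other things on the table where they are.

Things in the scene. Friction and masses are not known exactly. Their poses are not given: they have to be found in the camera images.
- joiner: Frame joiner, grey machine fixed to the table. Bed 26 mm high, from -85 to 145 mm along its x, -165 to 95 along its y; origin on the table under the nest centre. In the nest a fixed light-wood frame, 116 (x) by 76 mm (y), top 50 mm above the table. Steel jaws (to 42 mm high) close on its y sides as the lever goes down. The lever is at the -y side. At yaw 0 x points away from the robot, z up.
- nest (a point): Centre of the nest, 32 mm above the table, axes as the joiner's: the cover's origin when flush on the frame. Pressed in, the cover meets the sprung roller catches (one at each x end of the frame) 13 mm above this point and passes them 8 mm above it: peak 8 to 20 N, then a sudden drop. Left alone it then sits 2 to 3 mm proud; flush takes a steady push of more than 10 N.
- lever (a joint): Angle of the lever, rad: 0 at rest (raised), 0.65 at its stop (down). A spring brings it back; pressing down takes about 3 to 8 N at the grip.
- lever_grip (a point): Centre of the lever's black cross grip, a bar 24 mm thick and 56 mm long along the joiner's y, free above. At rest it is 192 mm above the table at the joiner's x = -22, y = -125 mm. It swings on a 150 mm radius about a pivot at the joiner's x = 110 mm, z = 120 mm, from 0.5 rad above level to 0.15 rad below level, where it is 98 mm above the table.
- framed_coaster (a joint): Round grey coaster, 46 mm, in the middle of the frame: how far it is pushed down on its sprung cushion, m. 0 at rest, about 0.0015 with the snapped cover left alone, 0.004 with the cover flush. The cushion pushes back over the last 4 mm of the cover's way, 1 N plus 2.5 N per mm.
- cover: Rectangular white plastic cover, about 80 g, on its legs: plate 110 (x) by 70 mm (y), 5 thick, top 23 mm above the origin; on it a rib 52 long (y), 14 thick (x), 30 high to grip from above, its top 53 mm above the origin. Two legs 18 mm long at x = +-28 to 40 mm, 30 wide (slots 37), and a round pad between. Origin: centre, at the legs' feet. Its x goes along the nest's x, either way.
- round_cover: Round white cover, 92 mm across, with a like rib; not for this frame. To be left alone. Origin at the centre of its underside.
- bowl: White bowl, 80 mm across, 40 mm high. Leave alone.
- spoon: Steel spoon, 150 mm long, lying along its x. Leave alone.
- coaster_a: Octagonal wooden coaster, 84 mm across, 12 mm thick. Leave alone.
- coaster_b: Octagonal wooden coaster, 76 mm across, 12 mm thick. Leave alone.
- glue_pot: White jar, 56 mm across, 70 mm high. Leave alone.

How it is judged:
On the way, in this order (a step that is already met when the one before it is completed fails the run):
1. the lever is pressed down to its stop (value of joint lever above 0.6 rad), for 0.1 s.
2. the lever is back up (value of joint lever below 0.06 rad), for 0.2 s.
3. the rectangular cover has snapped past the catches of the frame (horizontal distance between cover and nest below 0.005 m and angle between the x axis of cover and the x axis of nest, either way round below 0.1 rad and angle between cover's own z axis and vertical below 0.08 rad and z of cover in the frame of nest below 0.0035 m), for 0.1 s.
At the end, for the whole second after the job is handed in: The rectangular cover sits on the frame (within 5 mm and 0.1 rad of the nest, level within 0.08 rad) snapped in and pressed flush within 2 mm, the coaster pushed at least 3 mm down on its cushion by it, the fingers still pressing on it, everything still; the lever is up (below 0.06 rad) (horizontal distance between cover and nest below 0.005 m and angle between the x axis of cover and the x axis of nest, either way round below 0.1 rad and angle between cover's own z axis and vertical below 0.08 rad and z of cover in the frame of nest below 0.002 m and value of joint framed_coaster above 0.003 m and contact force between the fingers and cover above 3 N and linear speed of cover below 0.02 m/s and value of joint lever below 0.06 rad); the arm keeps its last pose, push and grip.
It fails at once if another thing on the table was moved by more than 30 mm (distance of any of round_cover, bowl, spoon, coaster_a, coaster_b, glue_pot from where it was at the start of the episode above 0.03 m).
It also fails if it takes over 72 s, if anything falls off the work surface, if the arm or the gripper's body presses on something with over 40 N, if the wrist force passes 120 N, or if a joint passes its speed limit or range.

## Working session

There is one attempt and no reset: what is moved stays moved. The work goes in short steps, Python scripts to look and compute and a shell command to move; the robot and the scene stay as the last step left them, time stands still between calls to the robot, and variables do not carry over. Pictures are saved under pics/ and viewed, at most 12 in all, crops included, and the job is handed in when it is done.

```bash
ls; mkdir -p pics; cat > h.py <<'E'
import numpy as np, cv2
from workcell import manip
def ray(name,uv,T=None):
    c=manip.calibration(name)
    K=np.array([[c['fx'],0,c['cx']],[0,c['fy'],c['cy']],[0,0,1]])
    # distortion: one term k1
    p=cv2.undistortPoints(np.array([[uv]],float),K,np.array([c['k1'],0,0,0.]))[0,0]
    M=np.array(c['world_from_camera']) if T is None else T@np.array(c['tool_from_camera'])
    d=M[:3,:3]@np.array([p[0],-p[1],-1.]); return M[:3,3],d/np.linalg.norm(d)
def onz(name,uv,z,T=None):
    o,d=ray(name,uv,T); return o+d*(z-o[2])/d[2]
def tri(rs):
    A=sum(np.eye(3)-np.outer(d,d) for o,d in rs); b=sum((np.eye(3)-np.outer(d,d))@o for o,d in rs)
    p=np.linalg.solve(A,b); return p,[np.linalg.norm(np.cross(p-o,d)) for o,d in rs]
def proj(name,P,T=None):
    c=manip.calibration(name); M=np.array(c['world_from_camera']) if T is None else T@np.array(c['tool_from_camera'])
    q=np.linalg.inv(M)@np.append(P,1); x,y=q[0]/-q[2],-q[1]/-q[2]; s=1+c['k1']*(x*x+y*y)
    return np.array([c['fx']*x*s+c['cx'],c['fy']*y*s+c['cy']])
def toolT():
    from scipy.spatial.transform import Rotation as R
    o=manip.get_obs(); T=np.eye(4); T[:3,:3]=R.from_quat(o['ee_rot']).as_matrix(); T[:3,3]=o['position']; return T
E
python3 - <<'E'
from h import *
T=toolT(); print(T.round(3))
for n in('top','side','wrist'):
    im=manip.camera(n); cv2.imwrite(f'pics/{n}0.png',im); c=manip.calibration(n); print(n,{k:np.round(v,3).tolist() for k,v in c.items()})
E
```

```text
jog.py
pics
workcell.py
[[-0.924  0.383 -0.001  0.239]
 [ 0.383  0.924 -0.001  0.577]
 [-0.    -0.001 -1.     0.23 ]
 [ 0.     0.     0.     1.   ]]
top {'fx': 493.583, 'fy': 493.583, 'cx': 272.97, 'cy': 209.987, 'k1': 0.023, 'world_from_camera': [[0.015, 0.993, -0.118, 0.401], [-1.0, 0.017, 0.023, 0.02], [0.025, 0.118, 0.993, 1.319], [0.0, 0.0, 0.0, 1.0]]}
side {'fx': 498.655, 'fy': 498.655, 'cx': 282.777, 'cy': 205.371, 'k1': 0.057, 'world_from_camera': [[0.753, 0.478, -0.453, -0.021], [-0.658, 0.565, -0.498, -0.613], [0.018, 0.673, 0.74, 1.052], [0.0, 0.0, 0.0, 1.0]]}
wrist {'fx': 343.195, 'fy': 343.195, 'cx': 275.377, 'cy': 204.051, 'k1': -0.087, 'tool_from_camera': [[-0.0, 0.957, 0.291, 0.075], [1.0, -0.0, 0.001, 0.0], [0.001, 0.291, -0.957, -0.142], [0.0, 0.0, 0.0, 1.0]]}
```

View pics/top0.png

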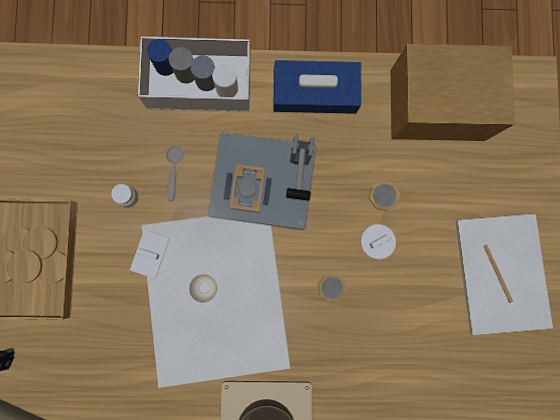

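View pics/side0.png

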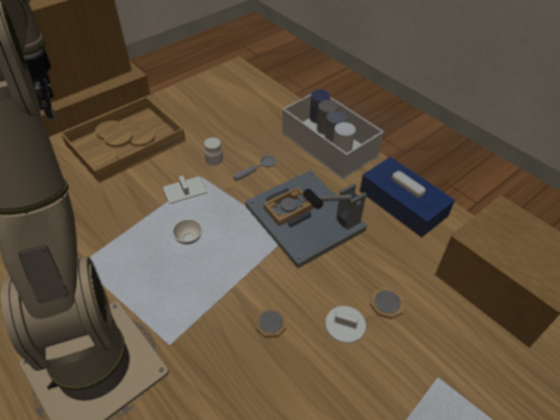

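The top view shows the joiner with its frame at (248,188), black lever grip at (298,194), the rectangular cover at (150,255) overlapping the white paper, and the round cover at (378,241). The side view shows the grip at (313,198), frame at (289,206) and cover at (185,190).

```bash
python3 - <<'E'
from h import *
t=cv2.imread('pics/top0.png'); s=cv2.imread('pics/side0.png')
def blob(im,mask,box):
    m=np.zeros(mask.shape,np.uint8); x0,y0,x1,y1=box; m[y0:y1,x0:x1]=mask[y0:y1,x0:x1]*255
    n,l,st,ce=cv2.connectedComponentsWithStats(m); i=1+st[1:,4].argmax(); m=(l==i).astype(np.uint8)
    c=max(cv2.findContours(m,0,2)[0],key=cv2.contourArea); return ce[i],st[i],c
def wood(im): h=cv2.cvtColor(im,cv2.COLOR_BGR2HSV); return (h[...,1]>70)&(h[...,2]>60)
def dark(im): return im.max(2)<45
wt=blob(t,wood(t),(225,155,275,220)); ws=blob(s,wood(s),(262,185,315,225))
print('frame',wt[0],wt[1],ws[0],ws[1])
gt=blob(t,dark(t),(280,182,318,206)); gs=blob(s,dark(s),(300,185,325,210))
print('grip',gt[0],gt[1],gs[0],gs[1]); print(tri([ray('top',gt[0]),ray('side',gs[0])]))
r=cv2.minAreaRect(wt[2]); b=cv2.boxPoints(r); B=np.array([onz('top',q,.05) for q in b]); print('frame box',B.round(4).tolist(),B.mean(0)); 
print([np.linalg.norm(B[i]-B[i-1]).round(4) for i in range(4)])
rs=cv2.minAreaRect(ws[2]); print('tri frame',tri([ray('top',r[0]),ray('side',rs[0])]))
print('cover',onz('top',(150,255),.023))
v=np.hstack([cv2.resize(t[120:280,120:320],None,fx=2,fy=2,interpolation=2),])
cv2.imwrite('pics/crop.png',cv2.resize(t[120:285,120:330],None,fx=3.6,fy=3.6,interpolation=cv2.INTER_CUBIC))
E
```

```text
frame [246.93032015 187.69868173] [230 165  35  47 531] [286.32253086 206.22067901] [264 187  49  38 648]
grip [297.81395349 194.00930233] [286 188  24  13 215] [312.8814433 198.6443299] [304 189  19  20 194]
(array([ 0.57418458, -0.06334348,  0.19039992]), [np.float64(0.0009967350873192908), np.float64(0.0009967350873190837)])
frame box [[0.5556, 0.1032, 0.05], [0.6715, 0.0897, 0.05], [0.6621, 0.0142, 0.05], [0.5462, 0.0285, 0.05]] [0.6088382  0.05891173 0.05      ]
[np.float64(0.0753), np.float64(0.1168), np.float64(0.0761), np.float64(0.1168)]
tri frame (array([0.60989879, 0.05985122, 0.03732002]), [np.float64(0.0008596222318725516), np.float64(0.0008596222318729452)])
cover [0.43177741 0.30796552 0.023     ]
```

View pics/crop.png

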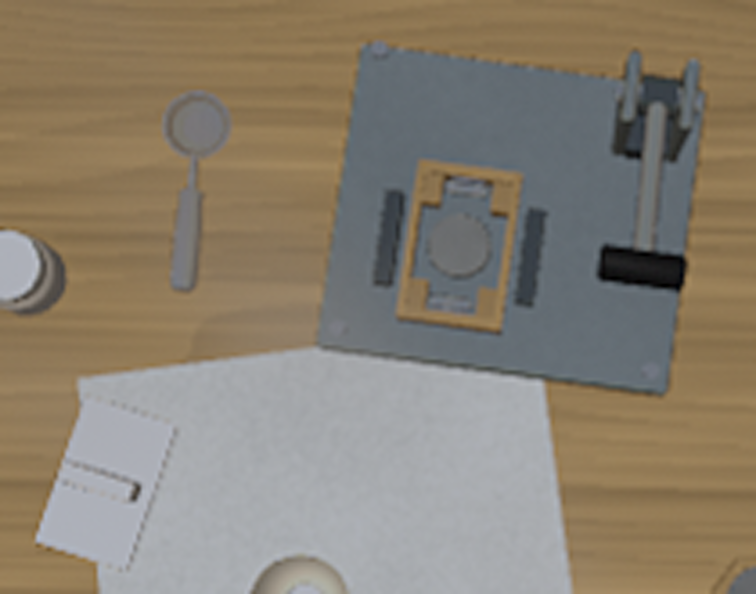

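The crop confirms the frame long-ways along the joiner's x with yaw about -0.12 rad, and grip bar, with the cover yawed about -0.33 rad. The triangulated grip agrees with the frame-based prediction within 3 mm. Next I move over the cover for a wrist look.

Careful with the scale: shifts go in shares of 0.75 m and turns go in shares of 2 rad. That gives: -0.277 m / 0.75 = -0.3693, -0.196 m / 0.75 = -0.2613, 1.508 rad / 2 = 0.754.

```bash
R="" ; python3 jog.py '[[0, 0, 0.375, -0.1867, -0.1333, -0.0933, 1], [0, 0, 0.375, -0.1867, -0.1333, -0.0933, 1], [0, 0, 0.375, -0.1867, -0.1333, -0.0933, 1], [0, 0, 0.375, -0.1867, -0.1333, -0.0933, 1], [0, 0, 0.754, -0.3693, -0.2613, -0.0933, 1], [0, 0, 0.754, -0.3693, -0.2613, -0.0933, 1], [0, 0, 0.754, -0.3693, -0.2613, -0.0933, 1], [0, 0, 0.754, -0.3693, -0.2613, -0.0933, 1], [0, 0, 0.754, -0.3693, -0.2613, -0.0933, 1], [0, 0, 0.754, -0.3693, -0.2613, -0.0933, 1], [0, 0, 0.754, -0.3693, -0.2613, -0.0933, 1]]'
python3 - <<'E'
from h import *
T=toolT(); im=manip.camera('wrist'); np.save('w1T',T); cv2.imwrite('pics/w1.png',im); print(T.round(4),manip.get_obs()['joint_pos'])
E
```

```text
clock: 1.52
position: [0.4197, 0.2908, 0.3012]
ee_rot: [0.813, 0.583, -0.0, -0.0]
ft_force: [0.5, 0.7, 0.5]
grip_width: 1.006
grasp_force: 0.0
[[ 3.207e-01  9.472e-01 -2.000e-04  4.197e-01]
 [ 9.472e-01 -3.207e-01 -1.000e-04  2.908e-01]
 [-2.000e-04 -2.000e-04 -1.000e+00  3.012e-01]
 [ 0.000e+00  0.000e+00  0.000e+00  1.000e+00]] [-0.93143003  0.04077098  0.2452001   1.65883692 -0.00999446  1.44339308
 -1.01226113]
```

View pics/w1.png

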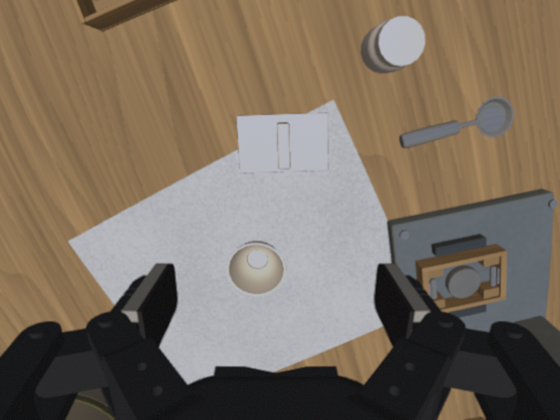

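Wrist view: cover plate corners near (237,116),(328,113),(328,171),(240,174), rib centred (284,146); frame at (462,278). Now segment these exactly.

```bash
python3 - <<'E'
from h import *
im=cv2.imread('pics/w1.png'); T=np.load('w1T.npy')
print('plate',im[150,255],im[130,310],'paper',im[200,300],im[220,220],im[160,220],'ribtop',im[145,284],'edge',im[145,276:292].mean(1))
g=cv2.GaussianBlur(im,(3,3),0).astype(int)
hs=cv2.cvtColor(im,cv2.COLOR_BGR2HSV)
for q in ((255,150),(310,130),(300,200),(220,220)): print(hs[q[1]-3:q[1]+4,q[0]-3:q[0]+4].reshape(-1,3).mean(0), hs[q[1]-3:q[1]+4,q[0]-3:q[0]+4].reshape(-1,3).std(0))
E
```

```text
plate [193 184 182] [194 184 183] paper [181 176 174] [186 181 179] [186 181 179] ribtop [193 185 183] edge [178.33333333 164.         174.66666667 185.33333333 188.33333333
 187.33333333 186.66666667 187.33333333 187.         187.33333333
 186.66666667 186.33333333 177.33333333 169.66666667 182.
 187.33333333]
[115.51020408  13.59183673 193.48979592] [1.34198222 0.66756846 0.49989587]
[115.57142857  15.57142857 194.65306122] [1.34011879 0.94760708 0.62436974]
[112.02040816   8.91836735 182.55102041] [2.30783754 1.02691801 1.85231487]
[112.10204082   8.93877551 183.79591837] [2.61272317 1.0183653  1.59052798]
```

In the tool's units: 0.14 m / 0.75 = 0.1867, -0.1 m / 0.75 = -0.1333.

```bash
python3 jog.py '[[0, 0, 0, -0.1333, 0.1867, 0, 0], [0, 0, 0, -0.1333, 0.1867, 0, 0], [0, 0, 0, -0.1333, 0.1867, 0, 0], [0, 0, 0, -0.1333, 0.1867, 0, 0], [0, 0, 0, -0.1333, 0.1867, 0, 0]]'
cat > m.py <<'E'
from h import *
def big(m):
    n,l,st,ce=cv2.connectedComponentsWithStats(m.astype(np.uint8)); i=1+st[1:,4].argmax(); m=(l==i).astype(np.uint8)
    return max(cv2.findContours(m,0,2)[0],key=cv2.contourArea)
def box(m,b): 
    M=np.zeros(m.shape,bool); x0,y0,x1,y1=b; M[y0:y1,x0:x1]=m[y0:y1,x0:x1]; return M
def quad(c):
    for e in np.linspace(.01,.1,40):
        a=cv2.approxPolyDP(cv2.convexHull(c),e*cv2.arcLength(c,True),True)
        if len(a)==4: return a[:,0].astype(float)
def white(im):
    h=cv2.cvtColor(cv2.medianBlur(im,3),cv2.COLOR_BGR2HSV).astype(int); return (h[...,2]>=188)&(h[...,1]>=11)&(h[...,0]>100)
def wood(im): h=cv2.cvtColor(im,cv2.COLOR_BGR2HSV); return (h[...,1]>70)&(h[...,2]>60)
def cover(im,T,b):
    m=box(white(im),b); m=cv2.morphologyEx(m.astype(np.uint8),cv2.MORPH_CLOSE,np.ones((7,7)))
    return cv2.minAreaRect(big(m)), quad(big(m))
def rep(q,z,T):
    P=np.array([onz('wrist',p,z,T) for p in q]); 
    L=[np.linalg.norm(P[i]-P[i-1]) for i in range(4)]; return P,np.round(L,4)
E
python3 - <<'E'
from m import *
T=toolT(); np.save('w2T',T); im=manip.camera('wrist'); cv2.imwrite('pics/w2.png',im); print(T[:3,3])
im=cv2.imread('pics/w1.png'); T=np.load('w1T.npy')
r,q=cover(im,T,(225,100,345,185)); print(r,q.tolist()); P,L=rep(q,.023,T); print(P.round(4).tolist(),L,P.mean(0))
E
```

```text
clock: 2.2
position: [0.5198, 0.1512, 0.3011]
ee_rot: [0.813, 0.582, -0.0, -0.0]
ft_force: [-1.2, 0.8, 0.5]
grip_width: 0.002
grasp_force: 0.0
[0.51984368 0.15118063 0.30114385]
((284.0, 149.0), (70.0, 98.0), 90.0) [[326.0, 115.0], [308.0, 184.0], [237.0, 176.0], [239.0, 117.0]]
[[0.4949, 0.3256, 0.023], [0.4492, 0.2514, 0.023], [0.3681, 0.2897, 0.023], [0.3955, 0.3566, 0.023]] [0.1041 0.0871 0.0898 0.0724] [0.42693654 0.30582446 0.023     ]
```

View pics/w2.png

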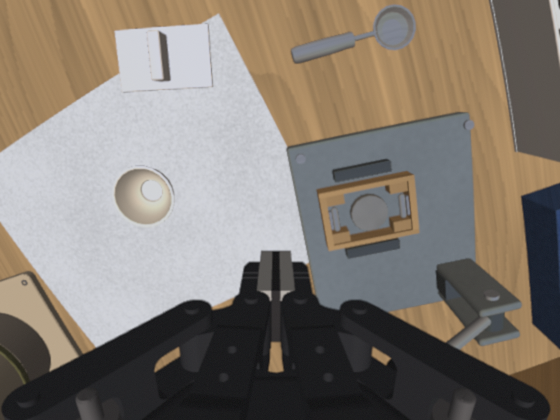

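Second wrist view: cover plate at corners (116,31),(209,24),(212,88),(122,92), rib top about (148,33)-(164,79); frame top corners about (318,187),(414,175),(418,232),(331,249). I refine the corners and triangulate over the two views.

```bash
python3 - <<'E'
from m import *
T1=np.load('w1T.npy');T2=np.load('w2T.npy'); i1=cv2.imread('pics/w1.png');i2=cv2.imread('pics/w2.png')
def sub(im,p,w=4): return cv2.cornerSubPix(cv2.cvtColor(im,6),np.array(p,np.float32)[:,None],(w,w),(-1,-1),(3,50,.01))[:,0]
def do(n,p1,p2,w):
    a=sub(i1,p1,w);b=sub(i2,p2,w); print(n,a.round(1).tolist(),b.round(1).tolist())
    P=[tri([ray('wrist',x,T1),ray('wrist',y,T2)]) for x,y in zip(a,b)]
    X=np.array([p for p,_ in P]); print(X.round(4).tolist(),[round(e[0],4) for _,e in P]); 
    L=[np.linalg.norm(X[i]-X[i-1]).round(4) for i in range(4)]; print('mean',X.mean(0),L)
    e=X[1]+X[2]-X[0]-X[3]; print('yaw',np.arctan2(e[1],e[0]))
do('plate',[(238,116),(328,113),(328,171),(240,174)],[(116,31),(209,24),(212,88),(122,92)],4)
do('rib',[(278,123),(289,123),(290,169),(278,169)],[(148,33),(158,32),(164,79),(152,80)],3)
do('frame',[(417,262),(503,248),(508,301),(428,316)],[(318,187),(414,175),(418,232),(331,249)],4)
cv2.imwrite('pics/c2.png',np.hstack([cv2.resize(i2[15:105,100:225],None,fx=3,fy=3),cv2.resize(i2[165:255,305:430],None,fx=3,fy=3)]))
E
```

```text
Traceback (most recent call last):
cv2.error: OpenCV(4.12.0) :-1: error: (-5:Bad argument) in function 'cornerSubPix'
> Overload resolution failed:
>  - Layout of the output array corners is incompatible with cv::Mat
>  - Expected Ptr<cv::UMat> for argument 'corners'
```

```bash
cat > tw.py <<'E'
from m import *
T1=np.load('w1T.npy');T2=np.load('w2T.npy'); i1=cv2.imread('pics/w1.png');i2=cv2.imread('pics/w2.png')
def sub(im,p,w=4): return cv2.cornerSubPix(cv2.cvtColor(im,6),np.array(p,np.float32).reshape(-1,1,2).copy(),(w,w),(-1,-1),(3,50,.01))[:,0]
def do(n,p1,p2,w):
    a=sub(i1,p1,w);b=sub(i2,p2,w); print(n,a.round(1).tolist(),b.round(1).tolist())
    P=[tri([ray('wrist',x,T1),ray('wrist',y,T2)]) for x,y in zip(a,b)]
    X=np.array([p for p,_ in P]); print(X.round(4).tolist(),[round(e[0],4) for _,e in P]); 
    L=[np.linalg.norm(X[i]-X[i-1]).round(4).item() for i in range(4)]; print('mean',X.mean(0),L)
    e=X[1]+X[2]-X[0]-X[3]; print('yaw',np.arctan2(e[1],e[0]))
do('plate',[(238,116),(328,113),(328,171),(240,174)],[(116,31),(209,24),(212,88),(122,92)],4)
do('rib',[(278,123),(289,123),(290,169),(278,169)],[(148,33),(158,32),(164,79),(152,80)],3)
do('frame',[(417,262),(503,248),(508,301),(428,316)],[(318,187),(414,175),(418,232),(331,249)],4)
cv2.imwrite('pics/c2.png',np.hstack([cv2.resize(i2[15:105,100:225],None,fx=3,fy=3),cv2.resize(i2[165:255,305:430],None,fx=3,fy=3)]))
E
python3 tw.py
```

```text
plate [[236.3000030517578, 115.9000015258789], [327.3999938964844, 112.69999694824219], [327.3999938964844, 169.3000030517578], [239.1999969482422, 171.1999969482422]] [[114.19999694824219, 30.399999618530273], [209.0, 24.0], [211.8000030517578, 86.5999984741211], [122.19999694824219, 92.0]]
[[0.3928, 0.3589, 0.0221], [0.4984, 0.3274, 0.0166], [0.4776, 0.261, 0.0212], [0.3713, 0.2931, 0.0163]] [np.float64(0.0), np.float64(0.0004), np.float64(0.0004), np.float64(0.0006)]
mean [0.43504103 0.3101342  0.01902797] [0.0695, 0.1103, 0.0697, 0.1112]
yaw -0.2916531255407117
rib [[276.20001220703125, 123.4000015258789], [288.3999938964844, 122.5999984741211], [289.70001220703125, 167.89999389648438], [278.6000061035156, 171.5]] [[148.0, 33.0], [158.0, 32.0], [164.0, 79.0], [151.0, 79.0]]
[[0.4353, 0.3362, 0.0428], [0.4481, 0.3323, 0.0478], [0.4345, 0.2837, 0.0491], [0.4226, 0.2864, 0.0586]] [np.float64(0.0004), np.float64(0.0013), np.float64(0.0002), np.float64(0.0015)]
mean [0.43515159 0.30963791 0.04957636] [0.0538, 0.0142, 0.0505, 0.0155]
yaw -0.260611595768482
frame [[414.79998779296875, 260.5], [505.5, 250.3000030517578], [508.0, 301.0], [428.0, 316.0]] [[318.0, 187.0], [412.70001220703125, 174.3000030517578], [418.6000061035156, 232.10000610351562], [328.3999938964844, 250.5]]
[[0.5585, 0.1032, 0.0241], [0.6708, 0.0898, 0.0486], [0.6577, 0.0232, 0.0647], [0.5487, 0.0335, 0.058]] [np.float64(0.0019), np.float64(0.0001), np.float64(0.0001), np.float64(0.0012)]
mean [0.60890728 0.06242073 0.0488376 ] [0.0782, 0.1158, 0.0698, 0.1097]
yaw -0.10622326468577399
```

View pics/c2.png

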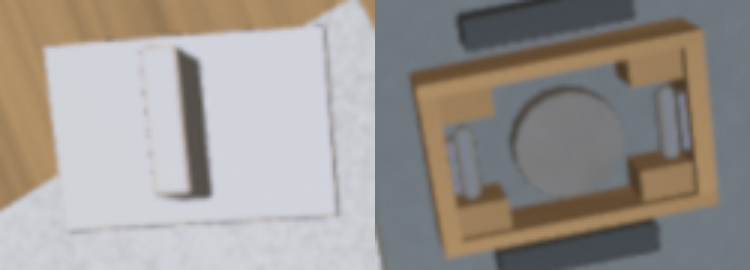

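Crop: cover plate and rib clear (rib top roughly mid-plate), frame with its two rollers and corner blocks clear. Cover ≈ (0.435, 0.310), yaw -0.29, rib top ~0.05 high; frame ≈ (0.609, 0.060), top ~0.05. Going above the lever grip.

In the tool's units: -0.186 m / 0.75 = -0.248, 0.076 m / 0.75 = 0.1013, -0.2 rad / 2 = -0.1.

```bash
python3 jog.py '[[0, 0, -0.1, -0.248, 0.156, 0.04, 0], [0, 0, -0.1, -0.248, 0.156, 0.04, 0], [0, 0, -0.1, -0.248, 0.156, 0.04, 0], [0, 0, -0.1, -0.248, 0.156, 0.04, 0], [0, 0, -0.1, -0.248, 0.156, 0.1013, 0], [0, 0, -0.1, -0.248, 0.156, 0.1013, 0]]'
python3 - <<'E'
from h import *
T=toolT(); np.save('w3T',T); im=manip.camera('wrist'); cv2.imwrite('pics/w3.png',im); print(T.round(4),manip.get_obs()['ft_force'])
E
```

```text
clock: 3.0
position: [0.5688, -0.0618, 0.2226]
ee_rot: [0.751, 0.661, -0.002, -0.002]
ft_force: [0.1, 0.5, 1.5]
grip_width: -0.001
grasp_force: 0.0
[[ 1.274e-01  9.918e-01 -5.800e-03  5.688e-01]
 [ 9.918e-01 -1.274e-01  4.000e-04 -6.180e-02]
 [-4.000e-04 -5.800e-03 -1.000e+00  2.226e-01]
 [ 0.000e+00  0.000e+00  0.000e+00  1.000e+00]] [ 0.36186357 -0.30211024  0.31611854]
```

View pics/w3.png

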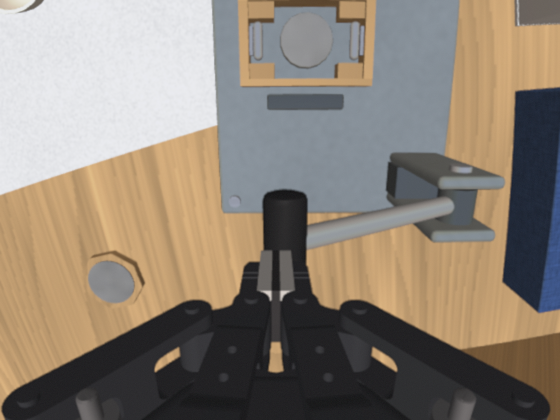

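The view shows the shut fingers at col 276 and the grip bar at col 285 just below/ahead, i.e. the bar centre about 4 mm further in x. Pressing along its arc.

In the tool's units: 0.118 m / 0.75 = 0.1573, 0.116 m / 0.75 = 0.1547.

```bash
python3 jog.py '[[0, 0, 0, 0, 0.0053, 0.016, 0], [0, 0, 0, 0, 0, 0.04, 0], [0, 0, 0, 0, -0.0093, 0.064, 0], [0, 0, 0, 0, -0.0133, 0.0827, 0], [0, 0, 0, 0, -0.0173, 0.1027, 0], [0, 0, 0, 0, -0.0187, 0.1267, 0], [0, 0, 0, 0, -0.0173, 0.144, 0], [0, 0, 0, 0, -0.0173, 0.1547, 0], [0, 0, 0, 0, -0.0173, 0.1573, 0], [0, 0, 0, 0, -0.0173, 0.1573, 0]]'
```

```text
clock: 4.3
position: [0.5584, -0.0613, 0.1093]
ee_rot: [0.751, 0.66, 0.001, -0.0]
ft_force: [-10.4, 1.1, 21.1]
grip_width: 0.003
grasp_force: 10.6
```

In the tool's units: 0.001 m / 0.75 = 0.0013.

```bash
python3 jog.py '[[0, 0, 0, 0, 0, 0.0013, 0], [0, 0, 0, 0, 0, 0.0013, 0]]'; python3 jog.py '[[0, 0, 0, 0, 0, -0.02, 0], [0, 0, 0, 0, 0.0027, -0.0533, 0], [0, 0, 0, 0, 0.008, -0.0933, 0], [0, 0, 0, 0, 0.0173, -0.1333, 0], [0, 0, 0, 0, 0.0173, -0.1733, 0], [0, 0, 0, 0, 0, -0.2667, 0], [0, 0, 0, 0.04, 0, -0.2667, 0], [0, 0, 0, 0.04, 0, -0.2667, 0]]'
python3 - <<'E'
from h import *
im=manip.camera('top'); cv2.imwrite('pics/t1.png',im)
for n in ('side',):
    s=manip.camera(n); cv2.imwrite('pics/s1.png',s)
    m=(s.max(2)<45).astype(np.uint8); m[:185]=0;m[210:]=0;m[:,:300]=0;m[:,325:]=0
    k,l,st,ce=cv2.connectedComponentsWithStats(m); print(st[1:],ce[1:])
print(toolT().round(4))
E
```

```text
clock: 4.55
position: [0.5585, -0.0613, 0.1092]
ee_rot: [0.751, 0.66, 0.001, -0.0]
ft_force: [-15.1, 1.9, 31.1]
grip_width: 0.001
grasp_force: 15.0
clock: 5.55
position: [0.5627, -0.0292, 0.3075]
ee_rot: [0.75, 0.661, 0.002, 0.0]
ft_force: [0.1, -0.2, 0.1]
grip_width: 0.002
grasp_force: 0.0
[[304 189  19  20 193]] [[312.92746114 198.65803109]]
[[ 1.287e-01  9.917e-01  4.000e-04  5.619e-01]
 [ 9.917e-01 -1.287e-01 -2.000e-04 -3.190e-02]
 [-2.000e-04  4.000e-04 -1.000e+00  3.062e-01]
 [ 0.000e+00  0.000e+00  0.000e+00  1.000e+00]]
```

Lever confirmed back (grip at the same side pixel 312.9, 198.7). Now a close look at the frame.

In the tool's units: 0.097 m / 0.75 = 0.1293, 0.086 m / 0.75 = 0.1147.

```bash
python3 jog.py '[[0, 0, 0, 0.08, 0.0467, 0, 0], [0, 0, 0, 0.1293, 0.0467, 0.04, 0], [0, 0, 0, 0.1293, 0.0467, 0.1147, 0], [0, 0, 0, 0.1293, 0.0467, 0.1147, 0], [0, 0, 0, 0.1293, 0.0467, 0.1147, 0]]'
python3 - <<'E'
from m import *
T=toolT(); np.save('w4T',T); im=manip.camera('wrist'); cv2.imwrite('pics/w4.png',im); print(T.round(4))
E
```

```text
clock: 6.28
position: [0.6096, 0.0582, 0.2223]
ee_rot: [0.752, 0.659, 0.001, 0.001]
ft_force: [-0.7, -0.7, 0.5]
grip_width: -0.002
grasp_force: 0.0
[[ 1.315e-01  9.913e-01  1.900e-03  6.096e-01]
 [ 9.913e-01 -1.315e-01 -1.000e-04  5.820e-02]
 [ 2.000e-04  1.900e-03 -1.000e+00  2.223e-01]
 [ 0.000e+00  0.000e+00  0.000e+00  1.000e+00]]
```

View pics/w4.png

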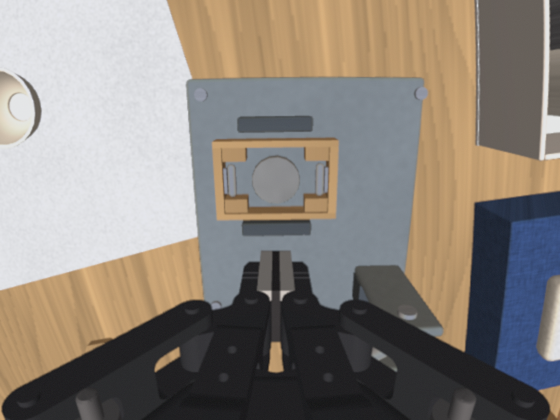

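The frame is fully visible: corners about (213,141),(337,139),(337,219),(217,221), coaster centre about (276,180).

```bash
python3 - <<'E'
from m import *
im=cv2.imread('pics/w4.png'); T=np.load('w4T.npy')
m=box(wood(im),(203,131,347,231)); c=big(m); q=quad(c); print(q.tolist())
P,L=rep(q,.05,T); print(P.round(4).tolist(),L,P.mean(0))
c=big(m)[:,0]; W=np.array([onz('wrist',p,.05,T)[:2] for p in cv2.convexHull(c)[:,0].astype(float)],np.float32)
(cx,cy),s,a=cv2.minAreaRect(W); print('rect',cx,cy,s,a)
g=im[180:235,235].astype(int); print(g.tolist())
print('tri w2/w4 top edge corners')
T2=np.load('w2T.npy')
# coaster: grey disc
h=cv2.cvtColor(im,cv2.COLOR_BGR2HSV); print(h[180,276],h[180,250])
E
```

```text
[[337.0, 140.0], [334.0, 217.0], [217.0, 219.0], [213.0, 141.0]]
[[0.6705, 0.0899, 0.05], [0.6616, 0.0162, 0.05], [0.5484, 0.0291, 0.05], [0.5583, 0.1039, 0.05]] [0.1131 0.0743 0.1139 0.0754] [0.60968676 0.05980051 0.05      ]
rect 0.6098103523254395 0.05968713015317917 (0.07899470627307892, 0.1155281513929367) 83.12921905517578
[[120, 122, 125], [120, 122, 125], [119, 122, 125], [120, 122, 125], [122, 125, 127], [123, 125, 128], [125, 127, 129], [124, 127, 130], [125, 128, 130], [126, 130, 132], [127, 130, 133], [128, 131, 135], [129, 132, 135], [128, 131, 134], [116, 120, 126], [94, 102, 114], [70, 89, 110], [58, 86, 112], [61, 91, 118], [79, 112, 141], [97, 135, 167], [104, 144, 177], [105, 145, 178], [104, 144, 178], [104, 144, 178], [105, 144, 177], [106, 146, 179], [103, 144, 177], [104, 144, 177], [105, 145, 178], [104, 144, 178], [102, 142, 176], [94, 131, 163], [84, 121, 151], [97, 138, 171], [112, 157, 193], [115, 161, 197], [115, 161, 198], [117, 161, 196], [125, 155, 181], [138, 145, 153], [147, 140, 133], [148, 139, 130], [146, 138, 130], [148, 139, 130], [148, 140, 131], [147, 139, 130], [147, 139, 131], [147, 139, 130], [148, 139, 130], [147, 138, 130], [146, 138, 130], [146, 138, 130], [147, 138, 129], [146, 138, 129]]
tri w2/w4 top edge corners
[120   4 141] [103  28 144]
```

Frame centre ≈ (0.6095, 0.060), yaw -0.12. Now to the cover.

In the tool's units: 0.227 m / 0.75 = 0.3027, 0.06 m / 0.75 = 0.08, 0.16 rad / 2 = 0.08.

```bash
python3 jog.py '[[0, 0, 0.08, 0.08, -0.0667, -0.0267, 1], [0, 0, 0.08, 0.1333, -0.1333, -0.0267, 1], [0, 0, 0.08, 0.3027, -0.2747, 0.0533, 1], [0, 0, 0.08, 0.3027, -0.2747, 0.0533, 1], [0, 0, 0.08, 0.3027, -0.2747, 0.1067, 1], [0, 0, 0.08, 0.3027, -0.2747, 0.1333, 1], [0, 0, 0.08, 0.3027, -0.2747, 0.1333, 1], [0, 0, 0.08, 0.3027, -0.2747, 0.1333, 1]]'
python3 - <<'E'
from h import *
T=toolT(); np.save('w5T',T); im=manip.camera('wrist'); cv2.imwrite('pics/w5.png',im); print(T.round(4))
E
```

```text
clock: 7.32
position: [0.4363, 0.3108, 0.123]
ee_rot: [0.803, 0.597, 0.002, 0.0]
ft_force: [0.6, 0.6, 0.5]
grip_width: 1.004
grasp_force: 0.0
[[ 0.2882  0.9576  0.003   0.4363]
 [ 0.9576 -0.2882  0.0021  0.3108]
 [ 0.0028  0.0022 -1.      0.123 ]
 [ 0.      0.      0.      1.    ]]
```

View pics/w5.png

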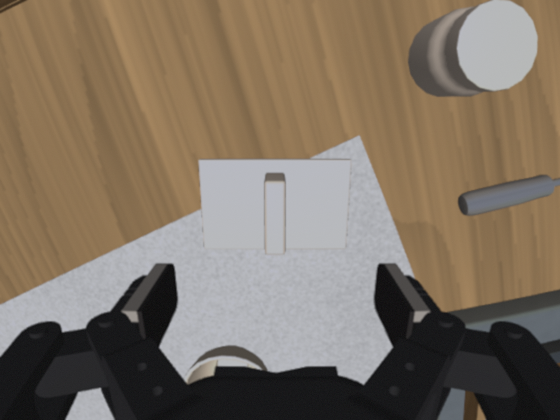

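Cover squarely aligned: plate corners (200,160),(350,160),(347,248),(204,248); rib top (265–285, 180–254), centred between the fingers at col 275.

In the tool's units: 0.096 m / 0.75 = 0.128, 0.09 m / 0.75 = 0.12.

```bash
python3 - <<'E'
from m import *
T=np.load('w5T.npy'); 
for q,z in (([(200,160),(350,160),(347,248),(204,248)],.023),([(265,180),(285,180),(285,254),(265,254)],.053)):
    P,L=rep(q,z,T); print(P.mean(0),L,'tool',(T[:3,:3].T@(P.mean(0)-T[:3,3])).round(4)); e=P[1]+P[2]-P[0]-P[3]; print(np.arctan2(e[1],e[0]))
E
python3 jog.py '[[0, 0, 0, 0, 0, 0.0667, 1], [0, 0, 0, 0, 0, 0.12, 1], [0, 0, 0, 0, 0, 0.128, 1], [0, 0, 0, 0, 0, 0.128, 1]]'
```

```text
[0.43614068 0.31031566 0.023     ] [0.0684 0.1072 0.0684 0.1105] tool [-0.0008 -0.0003  0.1   ]
-0.29261494048545483
[0.43615572 0.31102662 0.053     ] [0.0514 0.0127 0.0514 0.0136] tool [-0.     -0.0004  0.07  ]
-0.2926199171264063
clock: 7.88
position: [0.4355, 0.3115, 0.0261]
ee_rot: [0.802, 0.597, 0.001, -0.0]
ft_force: [0.3, -0.2, 0.4]
grip_width: 0.996
grasp_force: 0.0
```

In the tool's units: -0.1 m / 0.75 = -0.1333, -0.06 m / 0.75 = -0.08.

```bash
python3 jog.py '[[0, 0, 0, 0, 0, 0, 0], [0, 0, 0, 0, 0, 0, 0], [0, 0, 0, 0, 0, 0, 0], [0, 0, 0, 0, 0, 0, 0], [0, 0, 0, 0, 0, 0, 0], [0, 0, 0, 0, 0, 0, 0]]' 70; python3 jog.py '[[0, 0, 0, 0, 0, -0.0267, 0], [0, 0, 0, 0, 0, -0.08, 0], [0, 0, 0, 0, 0, -0.1333, 0], [0, 0, 0, 0, 0, -0.1333, 0]]'
python3 - <<'E'
from h import *
print(toolT().round(4)); print(manip.get_obs()['joint_pos'])
E
```

```text
clock: 8.62
position: [0.4342, 0.3115, 0.0247]
ee_rot: [0.802, 0.598, 0.0, -0.0]
ft_force: [-1.3, -1.3, 5.8]
grip_width: 0.149
grasp_force: 68.3
clock: 9.12
position: [0.4354, 0.3125, 0.1272]
ee_rot: [0.802, 0.597, 0.003, -0.0]
ft_force: [-0.0, -0.4, -1.5]
grip_width: 0.152
grasp_force: 68.3
[[ 0.2861  0.9582  0.0036  0.4354]
 [ 0.9582 -0.2861  0.0038  0.3125]
 [ 0.0047  0.0024 -1.      0.1272]
 [ 0.      0.      0.      1.    ]]
[-1.00205289  0.21970345  0.33253898  1.84670938 -0.08145196  1.08299288
 -0.92922483]
```

Cover held (rib 13–14 mm). Carrying it over the nest.

In the tool's units: 0.239 m / 0.75 = 0.3187, -0.192 m / 0.75 = -0.256, -0.17 rad / 2 = -0.085.

```bash
python3 jog.py '[[0, 0, -0.085, -0.256, 0.3187, 0, 0], [0, 0, -0.085, -0.256, 0.3187, 0, 0], [0, 0, -0.085, -0.256, 0.3187, 0, 0], [0, 0, -0.085, -0.256, 0.3187, 0, 0], [0, 0, -0.085, -0.256, 0.3187, 0, 0], [0, 0, -0.085, -0.256, 0.3187, 0, 0], [0, 0, -0.085, -0.256, 0.3187, 0.0267, 0], [0, 0, -0.085, -0.256, 0.3187, 0.0267, 0]]'
python3 - <<'E'
from m import *
T=toolT(); np.save('w6T',T); im=manip.camera('wrist'); cv2.imwrite('pics/w6.png',im); print(T.round(4))
t=manip.camera('top'); cv2.imwrite('pics/t6.png',t)
a=cv2.resize(im[120:360,150:410],None,fx=1.6,fy=1.6); b=cv2.resize(t[155:225,215:285],None,fx=5.4,fy=5.4)
cv2.imwrite('pics/c6.png',np.hstack([a[:378],b[:378]]))
E
```

```text
clock: 10.12
position: [0.6059, 0.0606, 0.1012]
ee_rot: [0.747, 0.664, -0.002, -0.002]
ft_force: [0.1, 0.8, -1.2]
grip_width: 0.154
grasp_force: 68.5
[[ 1.174e-01  9.931e-01 -4.900e-03  6.059e-01]
 [ 9.931e-01 -1.174e-01 -3.000e-04  6.060e-02]
 [-8.000e-04 -4.800e-03 -1.000e+00  1.012e-01]
 [ 0.000e+00  0.000e+00  0.000e+00  1.000e+00]]
```

View pics/c6.png

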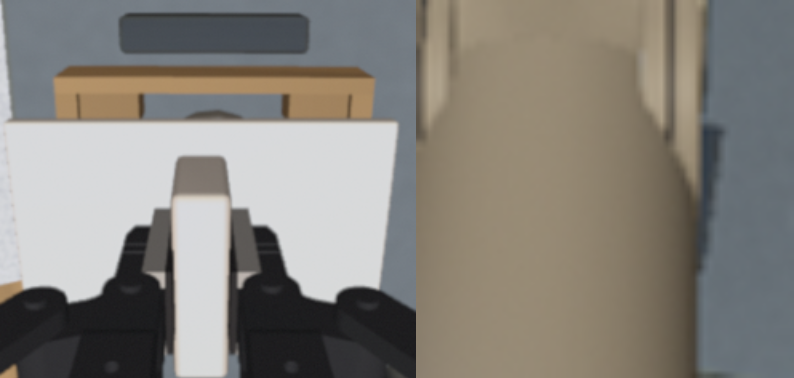

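Left: frame's +y rim and blocks visible beyond the held plate; plate centred at crop col 202, frame at 215, so the cover is some mm short in x. Right: arm covers the top view. I refine the frame centre numerically.

```bash
python3 - <<'E'
from m import *
im=cv2.imread('pics/w4.png'); T=np.load('w4T.npy'); g=cv2.cvtColor(im,cv2.COLOR_BGR2HSV).astype(int)
print('col240 V/S top',[(r,int(g[r,240,2]),int(g[r,240,1])) for r in range(135,152)])
c=np.array([.6095,.059]);ex=np.array([np.cos(.12),-np.sin(.12)]);ey=np.array([np.sin(.12),np.cos(.12)])
def prof(xs,ys,axis):
    W=im.astype(float); out=[]
    # -y edge: last wood row, sub-pixel by S threshold
    for u in xs:
        s=g[ys[0]:ys[1],u,1].astype(float); k=np.where(s>70)[0].max(); f=(s[k]-70)/(s[k]-s[k+1]); out.append((onz('wrist',(u,ys[0]+k+f),.05,T)[:2]-c)@ey)
    return np.median(out)
print('-y edge (want -.038)',prof(list(range(230,325,5)),(205,228),0))
for side in (0,1):
    o=[]
    for v in range(155,212,4):
        s=g[v,:,1]; s0=g[v,205:260,1] if side==0 else g[v,345:290:-1,1]
        k=np.where(s0>70)[0].min(); f=k-(s0[k]-70)/(s0[k]-s0[k-1]); u=205+f if side==0 else 345-f
        o.append((onz('wrist',(u,v),.05,T)[:2]-c)@ex)
    print('x edge',side,np.median(o))
o=manip.get_obs(); print(toolT().round(4),o['clock'])
# w6 corners of frame, top face +y edge at crop row ~77
T6=np.load('w6T.npy'); i6=cv2.imread('pics/w6.png'); h6=cv2.cvtColor(i6,cv2.COLOR_BGR2HSV)
print([(r,int(h6[r,200,2]),int(h6[r,200,1])) for r in range(158,182)])
E
```

```text
col240 V/S top [(135, 148, 29), (136, 147, 29), (137, 142, 22), (138, 124, 14), (139, 118, 93), (140, 133, 123), (141, 166, 112), (142, 193, 107), (143, 197, 107), (144, 197, 106), (145, 196, 107), (146, 196, 105), (147, 192, 106), (148, 182, 105), (149, 177, 105), (150, 177, 105), (151, 176, 106)]
-y edge (want -.038) -0.0385132478637773
x edge 0 -0.05743051934954386
x edge 1 0.057788680714591485
[[ 1.177e-01  9.931e-01 -1.600e-03  6.072e-01]
 [ 9.931e-01 -1.177e-01  2.000e-04  6.040e-02]
 [-0.000e+00 -1.600e-03 -1.000e+00  1.035e-01]
 [ 0.000e+00  0.000e+00  0.000e+00  1.000e+00]] 10.225
[(158, 134, 30), (159, 133, 29), (160, 120, 11), (161, 110, 63), (162, 105, 119), (163, 105, 129), (164, 105, 129), (165, 107, 129), (166, 107, 126), (167, 123, 116), (168, 155, 112), (169, 176, 107), (170, 180, 106), (171, 180, 106), (172, 179, 107), (173, 180, 108), (174, 179, 107), (175, 179, 105), (176, 179, 105), (177, 177, 107), (178, 168, 108), (179, 157, 106), (180, 154, 106), (181, 152, 106)]
```

Careful with the scale: shifts go in shares of 0.75 m and turns go in shares of 2 rad. That gives: 0.015 m / 0.75 = 0.02.

```bash
python3 jog.py '[[0, 0, 0, 0, 0, 0, 0], [0, 0, 0, 0, 0, 0, 0], [0, 0, 0, 0, 0, 0.02, 0], [0, 0, 0, 0, 0, 0.02, 0], [0, 0, 0, 0, 0, 0.02, 0], [0, 0, 0, 0, 0, 0.02, 0]]' 80
python3 - <<'E'
from h import *
T=toolT();print(T.round(4)); print(T[:3,:3].T@(np.array([.6096,.0589,T[2,3]])-T[:3,3]))
E
```

```text
clock: 10.98
position: [0.6083, 0.059, 0.0895]
ee_rot: [0.748, 0.663, 0.0, 0.0]
ft_force: [0.6, 0.1, -1.6]
grip_width: 0.15
grasp_force: 79.7
[[ 1.198e-01  9.928e-01  4.000e-04  6.083e-01]
 [ 9.928e-01 -1.198e-01  2.000e-04  5.900e-02]
 [ 2.000e-04  4.000e-04 -1.000e+00  8.950e-02]
 [ 0.000e+00  0.000e+00  0.000e+00  1.000e+00]]
[5.99403279e-05 1.29392163e-03 5.15454231e-07]
```

In the tool's units: 0.017 m / 0.75 = 0.0227, 0.012 m / 0.75 = 0.016.

```bash
python3 jog.py '[[0, 0, 0, 0, 0.0013, 0.008, 0], [0, 0, 0, 0, 0.0013, 0.016, 0], [0, 0, 0, 0, 0.0013, 0.0227, 0], [0, 0, 0, 0, 0.0013, 0.0227, 0], [0, 0, 0, 0, 0.0013, 0.0227, 0]]'
```

```text
clock: 11.6
position: [0.6091, 0.0589, 0.0723]
ee_rot: [0.748, 0.663, 0.0, -0.0]
ft_force: [0.3, -0.0, -1.3]
grip_width: 0.148
grasp_force: 80.0
```

No contact; entering the slots and pressing on.

In the tool's units: 0.006 m / 0.75 = 0.008, 0.005 m / 0.75 = 0.0067.

```bash
python3 jog.py '[[0, 0, 0, 0, 0, 0.004, 0], [0, 0, 0, 0, 0, 0.0067, 0], [0, 0, 0, 0, 0, 0.008, 0], [0, 0, 0, 0, 0, 0.008, 0]]'; python3 jog.py '[[0, 0, 0, 0, 0, 0.0027, 0], [0, 0, 0, 0, 0, 0.004, 0], [0, 0, 0, 0, 0, 0.0053, 0], [0, 0, 0, 0, 0, 0.0053, 0]]'
```

```text
clock: 12.1
position: [0.6102, 0.0589, 0.0675]
ee_rot: [0.748, 0.663, 0.001, 0.001]
ft_force: [-1.1, -0.5, 8.4]
grip_width: 0.151
grasp_force: 81.3
clock: 12.6
position: [0.6092, 0.0589, 0.0616]
ee_rot: [0.748, 0.663, 0.0, 0.0]
ft_force: [4.6, -0.1, -8.5]
grip_width: 0.151
grasp_force: 78.8
```

Snapped past the catches (force dropped). Pressing to flush.

In the tool's units: 0.006 m / 0.75 = 0.008, 0.004 m / 0.75 = 0.0053.

```bash
python3 jog.py '[[0, 0, 0, 0, 0, 0.0027, 0], [0, 0, 0, 0, 0, 0.0053, 0], [0, 0, 0, 0, 0, 0.008, 0], [0, 0, 0, 0, 0, 0.008, 0]]'; python3 jog.py '[[0, 0, 0, 0, 0, 0.0013, 0], [0, 0, 0, 0, 0, 0.0027, 0], [0, 0, 0, 0, 0, 0.0027, 0], [0, 0, 0, 0, 0, 0.0027, 0]]'
```

```text
clock: 13.1
position: [0.6096, 0.0589, 0.0573]
ee_rot: [0.748, 0.663, 0.0, 0.0]
ft_force: [0.4, -0.4, 8.4]
grip_width: 0.152
grasp_force: 81.4
clock: 13.6
position: [0.6096, 0.0589, 0.0568]
ee_rot: [0.748, 0.663, 0.001, -0.0]
ft_force: [-6.8, -1.0, 22.3]
grip_width: 0.149
grasp_force: 83.6
```

In the tool's units: 0.001 m / 0.75 = 0.0013.

```bash
python3 jog.py '[[0, 0, 0, 0, 0, 0.0013, 0], [0, 0, 0, 0, 0, 0.0013, 0], [0, 0, 0, 0, 0, 0.0013, 0], [0, 0, 0, 0, 0, 0.0013, 0], [0, 0, 0, 0, 0, 0.0013, 0], [0, 0, 0, 0, 0, 0.0013, 0], [0, 0, 0, 0, 0, 0.0013, 0], [0, 0, 0, 0, 0, 0.0013, 0]]'
python3 - <<'E'
from h import *
s=manip.camera('side'); cv2.imwrite('pics/s9.png',s); 
m=(s.max(2)<45).astype(np.uint8); m[:185]=0;m[210:]=0;m[:,:300]=0;m[:,325:]=0
k,l,st,ce=cv2.connectedComponentsWithStats(m); print(st[1:],ce[1:]); o=manip.get_obs(); print(o['position'],o['ft_force'])
cv2.imwrite('pics/c9.png',cv2.resize(s[140:260,220:380],None,fx=4,fy=4))
E
```

```text
clock: 14.6
position: [0.6096, 0.0589, 0.0568]
ee_rot: [0.748, 0.663, 0.001, -0.0]
ft_force: [-12.0, -1.8, 32.9]
grip_width: 0.149
grasp_force: 85.1
[[300 185   3   2   5]
 [304 190  19  19 176]] [[300.8        185.4       ]
 [313.20454545 198.67045455]]
[0.60963484 0.05893657 0.05679569] [-11.66274722  -1.7637865   34.29250432]
```

View pics/c9.png

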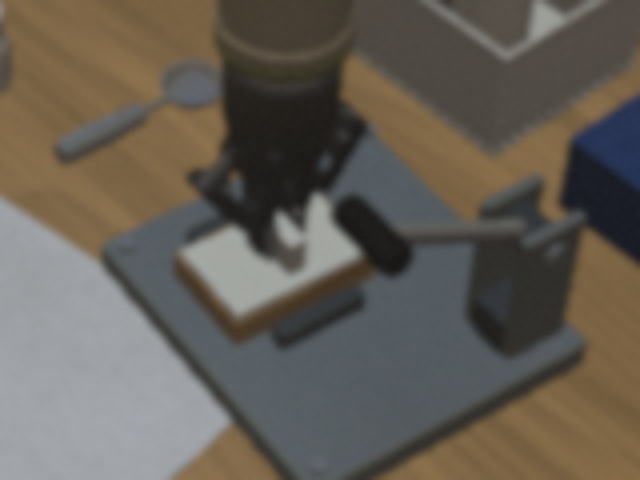

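The crop shows the cover flush on the frame (about (275,265)), fingers pressing it, and the lever raised (grip at (372,235)). Pressing at about 33 N and steady.

```bash
python3 -c "
from workcell import manip
print(manip.hand_in())"
```

```text
the job is handed in; nothing more can be done
None
```

The job is handed in (no verdict came back): lever pressed to its stop and seen back up, cover snapped onto the frame and held down flush at about 33 N; I didn't touch the round cover or the other things.

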